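# Clamp a pigment jar in the cam clamp and hold the lever

### The arm

A 7-joint arm with a two-finger parallel gripper is mounted at the origin on the work surface; the furniture and walls round the work are solid. World frame = base frame: x ahead of the robot, y to its left, z up, the work surface at z = 0. Lengths are in m, angles in rad, forces in N, time in s.
With the tool pointing down it reaches from about 0.425 to 0.925 m from the base axis. Payload 6.8 kg.
Tool frame: the origin (TCP) lies between the finger pads; the fingertips stand 19 mm ahead of it and the grasp point (between the pads) is the TCP; z points along the fingers, y is the line along which they close (so a half turn about z gives the same grasp; the last joint's range is limited). The gripper opens to 85 mm and grips with 20 to 120 N. Pads are 22 mm wide; open, the fingers measure 114 mm over their backs; the gripper's body (76 mm by 85 mm) begins 54 mm behind the grasp point. The pads swing forward as they close: fully open they stand 13 mm farther back than shut.
Start: joints at [1.224, 0.477, 0.022, 1.555, -0.011, 1.109, -0.083], TCP at [0.16, -0.656, 0.25] pointing down, gripper open.
Joint ranges: [-2.96, 2.96], [-0.34, 2.1], [-1.41, 1.46], [0.24, 2.44], [-1.37, 4.51], [0.17, 1.92], [-2.96, 2.96]. Speed limits (rad/s): [2.39, 2.39, 3.14, 3.14, 3.14, 3.14, 3.14].

### API

Orientations are given as [roll, pitch, yaw] about the fixed x, y, z axes, in that order (R = Rz(yaw) Ry(pitch) Rx(roll)).
In Python, from station import * gives the robot as it stands. The module is installed in compiled form; this text tells all that it offers.
- The arm moves only by the tool servo_tool, never from a script. Its argument "series" is one flat list of numbers, 7 for each row, row after row: the gripper's target within -1 to 1 (shut at 1, half-way at 0, fully open at -1), then the shift along the tool's x, y, z in units of 0.2 m (1.0 is 0.2 m), then the turn, a rotation vector about the tool's x, y, z in units of 120 degrees (1.0 is 120 degrees). A call has 1 to 8 rows; each row is the pose to reach, as a shift and turn from the pose commanded when the call began, along the tool's axes at that moment; what a row does not reach only later rows make up. A row lasts 1/8 s, in which the tool goes at most 62.5 mm and 10.7 degrees, less where a joint would pass 70% of its speed; a pose out of reach is approached as far as the arm can. A call with a number of a shift or a turn outside -1 to 1 is refused whole. A call with a gripper value outside its range is refused whole. The fingers move at their own pace and stop on an object; the grip force is fixed at half the most. Time passes only in rows, so rows that repeat a pose let the fingers close. It gives the time, the measured TCP pose, the force and the opening at its end, in the units of the state.
- get_state(): the state, without advancing time (a new reading comes with each control period).
- get_image(name): name is "side" or "top" or "wrist"; returns the picture (400x640x3 uint8, red, green, blue); there is no depth.
- get_calibration(name): a dict with "vfov" (degrees; the focal length in pixels is half the picture's height over the tangent of half this angle, whatever the lens; pixels are square), "cx", "cy" (the principal point, pixels), "k1" (the pictures are not rectified: a ray, as slopes to the right and down, at radius r is drawn at 1 + k1 r^2 times it, then the intrinsics apply), "R" (3x3) and "t" (3): a world point X has camera coordinates R X + t; the wrist camera has in their place "mount" (4x4, takes a point from camera to tool coordinates, whose origin is the TCP and whose axes are the flange's). Camera axes: x right, y down, z forward; pixel columns grow to the right and rows downward; lengths in m; the calibration is good to about 2 mm. A picture is of the moment at which its call begins: read the wrist's pose just before it. get_calibration takes no time and is no camera call.
- sign_off(): hands the job in, once; it reports no verdict.
Trained networks look in the newest picture that a camera, given by its name, has taken for a name from the list of things; names that differ only in an ending like _2 or _b are one class to them, and where a whole thing is asked for, a point or a joint stands for the part that bears it (a point fixed in the world has none). Each returns a list of dicts, best first, with "confidence" (0 to 1); they miss things now and then, are a little off and sometimes report something else, mostly with a low value. They report only what shows in the picture. A call takes as long as a camera call.
- cut_out(target, camera): "region" (400x640 bool, what is visible of it) and "bbox" ([centre column, centre row, width, height] in pixels, round what is visible of it).
The state is a dict: "t": time; "joints": joint angles; "joint_velocities": joint speeds; "effort": joint torques, N m; "position": TCP position; "tcp_rot": TCP orientation; "ft_force": force on the tool from outside, world axes, zero at the start; "wrist_torque": the same for the moment, N m; "gripper_width": finger opening in m.
Only numpy, scipy, OpenCV 4.12 (cv2) and the standard library are available. Lean on these libraries where they do the work, as an engineer would, in place of code of your own. Each camera call takes 0.05 s, during which the arm holds its last target. There are 200 camera calls.

### The job

I want to twist the stuck cap off the black-capped pigment jar. Slide the jar along the board, without lifting it, from its white ring to the green ring in the cam clamp, up to the small steel side stop; then swing the red-knobbed lever round to the cam's highest lift, where it points straight away from the jar over the red line and the white cam squeezes the jar against the sprung back plate. The lever springs back if let go, so finish while still holding it there, touching nothing but the lever, and leave the other things where they are.

Things in the scene. Friction and masses are not known exactly. Their poses are not given: they have to be found in the camera images.
- fixture: T-shaped wooden board 12 mm thick, fixed to the table, carrying the cam clamp. Origin on the table under the green ring's centre; z up. +x points from the green ring to the back plate; cam and lever lie on the -x side. y runs along the T's crossbar (280 mm): white rings (72 mm across, flush) are centred at y = -105 mm (the jar's) and +105 mm (the cork jar's), the green one at 0, all at x = 0.
- back_plate: white-faced back plate on a spring slide, square to the fixture's x axis, slippery nylon face 44 mm wide just touching a jar on the green ring; pushed by the jar it gives up to 10 mm along the fixture's +x, 1.4 N per mm (about 4 mm at the cam's top). Top 31 mm above the table. Origin at the green ring's centre, on the board's top face; axes as the fixture's
- side_stop (a point): middle, at board level, of the face of the fixed steel side stop that meets the jar: square to the fixture's y axis at y = +28.3 mm, 46 mm long, 12 mm thick, top 28 mm above the table. The jar slides freely up to it from the -y side
- pivot (a point): the lever's vertical pivot axis, at the board's top face; at x = -71.5, y = 0 mm in the fixture's frame. The cam is a slippery white nylon disc 56 mm across, its centre 20 mm off the pivot on the side opposite the handle, 15 to 31 mm above the table
- jar_seat (a point): centre of the green ring, on the board's top face (12 mm above the table), axes as the fixture's; where the middle of the jar's base belongs before clamping (there it just touches the side stop and the back plate); the cam then pushes it about 4 mm further along +x
- jar_center (a point): centre, half-way up, of the loose glass jar of green pigment with a black cap: 56 mm across, 89 mm high, about 0.22 kg, standing on the white ring at the far end from the side stop. Its straight glass body reaches 60 mm above its base and can be gripped from above; gripped at or above its middle, the fingers stay over stop, plate and cam.
- cam_lever (a joint): lever angle, rad: 0 to 0.4 at the start, grows as it swings counter-clockwise seen from above; 1.5 is the cam's highest lift (lever along the fixture's -x, over the red line); beyond it the cam backs off, stop at 2.0. A return spring swings it back when let go (3 to 8 N at the knob to hold or move it near the top). Open, the cam stands at least 8 mm off a jar on the green ring.
- knob (a point): centre of the lever's red upright round knob, 18 mm across: 100 mm from the pivot axis, 56 mm above the table; it runs from 40 to 72 mm above the table. The flat bar below it lies 29 to 37 mm above the table. The knob does not spin on the lever, but its round side slips in a grip.
- handle: the lever's bar, red knob and white cam (turns with joint cam_lever); origin on the pivot axis, at the board's top face; it points along its own -x
- cork_jar_center (a point): centre of a smaller bystander: cork-stoppered jar 46 mm across, 71 mm high, loose, on the white ring behind the side stop; to be left there
- sanding_block: loose wooden sanding block 48x76x27 mm, bystander; origin under its centre
- eraser: loose grey eraser 22x42x12 mm, bystander; origin under its centre

How it is judged:
By the outcome, as a careful person would: the job done as asked, in the order asked, and still so for the second after the job is handed in, while the arm keeps its last pose, push and grip.
It also fails if it takes over 48 s, if anything falls off the work surface, if the arm or the gripper's body presses on something with over 40 N, if the wrist force passes 120 N, or if a joint passes its speed limit or range.

## Working session

There is one attempt and no reset: what is moved stays moved. The work goes in short steps, Python scripts to look and compute and a tool call to move; the robot and the scene stay as the last step left them, time stands still between calls to the robot, and variables do not carry over. Pictures are saved under pics/ and viewed, on a budget of 10 in all, crops included, one or two more only if the job needs it, and the job is handed in when it is done.

Besides the shell and the picture viewer there is one more tool, called after ">>>" by a JSON object that holds its "op" and its "data". servo_tool: Moves the arm, as the interface text tells. Shifts and turns lie within -1 to 1; 1 stands for 0.2 m of shift or 120 degrees of turn. Its arguments: {"type":"object","properties":{"series":{"type":"array"}},"required":["series"]}

```bash
mkdir -p pics; cat > h.py <<'E'
import numpy as np, cv2
from station import *
def save(img,n): cv2.imwrite('pics/'+n,cv2.cvtColor(img,cv2.COLOR_RGB2BGR))
def cam(name,st=None):
    c=get_calibration(name); f=200/np.tan(np.radians(c['vfov'])/2)
    return c,f
def ray(name,uv):
    c,f=cam(name); d=(np.array(uv,float)-[c['cx'],c['cy']])/f
    s=d.copy()
    for _ in range(30): s=d/(1+c['k1']*(s@s))
    R=np.array(c['R']);t=np.array(c['t'])
    return -R.T@t, R.T@np.array([s[0],s[1],1])
def at_z(name,uv,z):
    o,d=ray(name,uv); return o+d*(z-o[2])/d[2]
def proj(name,X):
    c,f=cam(name); p=np.array(c['R'])@np.array(X,float)+np.array(c['t']); s=p[:2]/p[2]
    return s*(1+c['k1']*(s@s))*f+[c['cx'],c['cy']]
E
python3 - <<'E'
from h import *
s=get_state(); print({k:np.round(v,3).tolist() for k,v in s.items()})
for n in ['top','side']:
    save(get_image(n),n+'0.png'); c=get_calibration(n); print(n,-np.array(c['R']).T@c['t'],c['vfov'],c['k1'])
    for t in ['jar_center','knob','cork_jar_center','back_plate','fixture','handle','sanding_block','eraser']:
        print(t,[(round(r['confidence'],2),np.round(r['bbox'],1).tolist()) for r in cut_out(t,n)[:2]])
E
```

```text
{'t': 0.0, 'joints': [1.224, 0.478, 0.022, 1.556, -0.012, 1.109, -0.083], 'joint_velocities': [0.002, -0.001, -0.002, -0.0, 0.001, -0.001, 0.0], 'effort': [0.001, -59.644, 1.608, -28.119, 0.013, 0.009, -0.0], 'position': [0.16, -0.655, 0.249], 'tcp_rot': [-3.14, 0.0, 0.239], 'ft_force': [-0.037, -0.709, -0.852], 'wrist_torque': [0.028, 0.039, -0.036], 'gripper_width': 0.085}
top [0.4421909  0.0766817  0.94033513] 45.81878606389499 -0.027906774839276657
jar_center [(0.66, [369.0, 138.7, 30.8, 36.4])]
knob [(0.74, [368.9, 223.1, 36.9, 79.1])]
cork_jar_center [(0.78, [312.8, 235.1, 27.1, 26.1])]
back_plate [(0.5, [318.1, 181.2, 29.9, 25.3])]
fixture [(0.91, [358.7, 192.1, 178.6, 145.6])]
handle [(0.85, [368.3, 222.7, 43.6, 76.7])]
sanding_block [(0.71, [278.6, 155.9, 41.7, 34.0])]
eraser [(0.55, [420.0, 185.6, 23.6, 21.1])]
side [0.08104762 0.24033021 0.78416264] 53.738269635424345 0.005456000932924406
jar_center [(0.72, [336.6, 164.1, 27.5, 38.4]), (0.53, [353.8, 215.5, 139.1, 109.8])]
knob [(0.58, [356.9, 220.9, 24.4, 60.1])]
cork_jar_center [(0.85, [319.9, 242.2, 24.9, 31.5])]
back_plate [(0.64, [308.9, 203.9, 17.5, 22.9])]
fixture [(0.76, [354.4, 213.7, 137.6, 106.9])]
handle [(0.93, [359.9, 223.4, 23.9, 58.8])]
sanding_block [(0.68, [271.0, 202.4, 36.2, 22.9]), (0.47, [359.8, 223.5, 22.1, 55.0])]
eraser [(0.42, [390.3, 190.2, 20.8, 15.7])]
```

```bash
python3 - <<'E'
import cv2
for n,(x0,y0,w,h) in {'top':(250,100,210,160),'side':(250,130,200,150)}.items():
    a=cv2.imread(f'pics/{n}0.png')[y0:y0+h,x0:x0+w]; k=3.8 if n=='top' else 4
    cv2.imwrite(f'pics/{n}0c.png',cv2.resize(a,(int(w*k),int(h*k)) if k!=3.8 else (798,600) if 0 else (w*38//10,h*36//10 if 0 else h*37//10),interpolation=cv2.INTER_CUBIC) if 0 else cv2.resize(a,None,fx=3.75,fy=3.75,interpolation=cv2.INTER_CUBIC))
E
```

```text
(no output)
```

View pics/top0c.png

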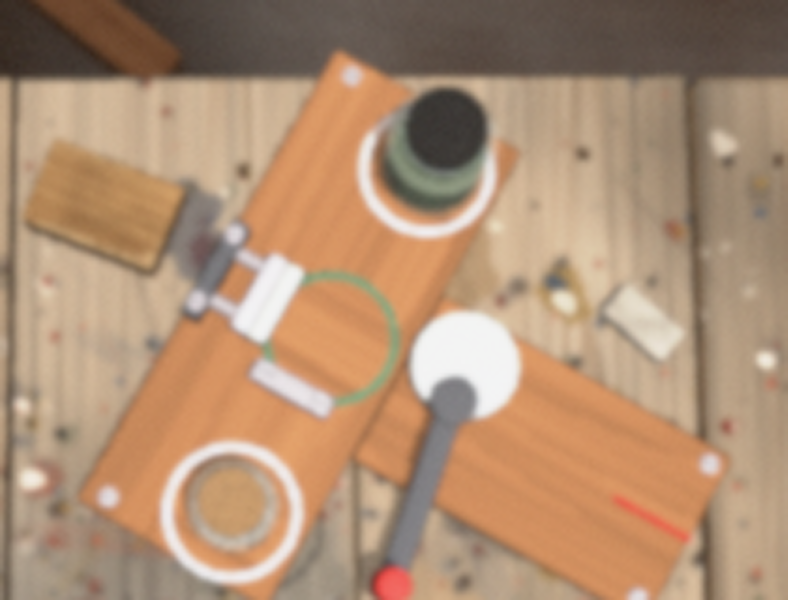

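View pics/side0c.png

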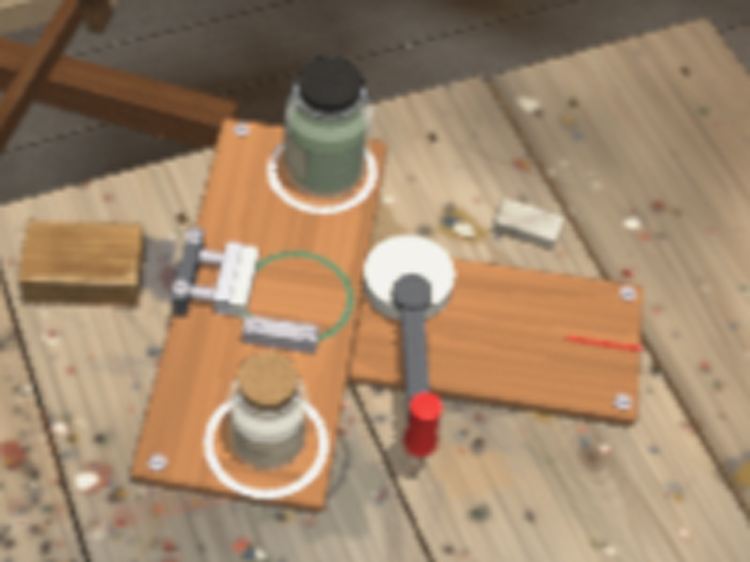

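```bash
python3 - <<'E'
from h import *
for n,cc,k in [('top',{'wj':(427,167),'g':(332,338),'wc':(232,511),'knobtop':(393,583),'piv':(453,401),'redA':(613,498),'redB':(690,540)},(250,100)),
            ('side',{'wj':(323,171),'g':(296,296),'wc':(267,444),'knobtop':(426,404),'piv':(412,290),'redA':(566,338),'redB':(640,349)},(250,130))]:
    P={}
    for a,uv in cc.items():
        z=.072 if a=='knobtop' else .037 if a=='piv' else .012
        P[a]=at_z(n,np.array(uv)/3.75+k,z); print(n,a,P[a].round(4))
    m=(P['wj']+P['wc'])/2; y=P['wc']-P['wj']; print('mid',m.round(4),'len',np.linalg.norm(y),'yaw',np.degrees(np.arctan2(y[1],y[0]))-90)
    for a in('g','piv','redA','redB'):
        d=P[a]-m; print(a,d@y/np.linalg.norm(y), d[0]*y[1]/.21-d[1]*y[0]/.21)
    d=P['knobtop']-P['piv']; print('lever',np.linalg.norm(d[:2]),np.degrees(np.arctan2(d[1],d[0])))
# jar cap in top: 
print('cap', at_z('top',np.array([446,128])/3.75+[250,100],.101), at_z('side',np.array([332,84])/3.75+[250,130],.101))
print('cork', at_z('top',np.array([232,502])/3.75+[250,100],.083), at_z('side',np.array([268,376])/3.75+[250,130],.083))
E
```

```text
top wj [ 0.663  -0.0044  0.012 ]
top g [0.5708 0.0471 0.012 ]
top wc [0.4799 0.1    0.012 ]
top knobtop [0.4424 0.0203 0.072 ]
top piv [ 0.5346 -0.0137  0.037 ]
top redA [ 0.4859 -0.099   0.012 ]
top redB [ 0.4639 -0.1386  0.012 ]
mid [0.5715 0.0478 0.012 ] len 0.2107578402899959 yaw 60.30453084316105
g 0.00024520007851450967 -0.0008839249535125725
piv 0.0015660420587509727 -0.07194635052089603
redA 0.0015961102235776332 -0.1705129670699309
redB 0.001109477488208637 -0.21598255173881392
lever 0.09833031281517066 159.72648222552186
side wj [ 0.6613 -0.0061  0.012 ]
side g [0.572  0.0461 0.012 ]
side wc [0.4785 0.0987 0.012 ]
side knobtop [0.4419 0.0185 0.072 ]
side piv [ 0.5365 -0.016   0.037 ]
side redA [ 0.4868 -0.1002  0.012 ]
side redB [ 0.4645 -0.1393  0.012 ]
mid [0.5699 0.0463 0.012 ] len 0.21067039413584934 yaw 60.166662633166624
g -0.001893569918730469 0.000844959007358046
piv -0.0020836353983657414 -0.07093645045435004
redA -0.0008037784022220999 -0.16896647284731584
redB -0.0008893273029747424 -0.21420026997013958
lever 0.10068725846613133 159.9716118671474
cap [ 0.66117338 -0.00618601  0.101     ] [ 0.65763627 -0.00768338  0.101     ]
cork [0.48136752 0.09818062 0.083     ] [0.48179536 0.0970399  0.083     ]
```

```bash
cat >> h.py <<'E'
from scipy.spatial.transform import Rotation as Ro
O=np.array([.571,.0468,0]); YAW=np.radians(60.25)
def fix(x,y,z): return O+[x*np.cos(YAW)-y*np.sin(YAW),x*np.sin(YAW)+y*np.cos(YAW),z]
def tofix(p): d=np.array(p)-O; c,s=np.cos(YAW),np.sin(YAW); return np.array([c*d[0]+s*d[1],-s*d[0]+c*d[1],d[2]])
def delta(P,rpy,Q,yaw):
    A=Ro.from_euler('xyz',rpy); B=Ro.from_euler('xyz',[np.pi,0,yaw])
    return np.r_[A.inv().apply(np.array(Q)-P)/.2, (A.inv()*B).as_rotvec()/np.radians(120)].round(3)
E
python3 - <<'E'
from h import *
s=get_state()
m=cut_out('jar_center','top')[0]['region']; im=get_image('top'); 
dark=(im.max(2)<70)&cv2.dilate(m.astype(np.uint8),np.ones((5,5))).astype(bool)
v,u=np.nonzero(dark); print('cap px',u.mean(),v.mean(),len(u),at_z('top',(u.mean(),v.mean()),.101))
P,r=s['position'],s['tcp_rot']; Q=np.array([.660,-.0065,.22])
print(tofix(Q),delta(P,r,Q,YAW))
E
```

```text
cap px 368.40453074433657 134.07766990291262 309 [ 0.66128043 -0.00522502  0.101     ]
[-0.00211173 -0.10371803  0.22      ] [ 3.199 -2.563  0.152  0.     0.    -0.388]
```

>>> {"op": "servo_tool", "data": {"series": [-1,0.8,-0.64,0,0,0,0,-1,0.8,-0.64,0,0,0,0,-1,0.8,-0.64,0,0,0,0,-1,0.8,-0.64,0,0,0,0]}}

```text
t: 1.5
position: [0.2884, -0.49, 0.2506]
tcp_rot: [-3.141, -0.002, 0.245]
ft_force: [-0.7, 0.1, -0.3]
gripper_width: 0.0857
```

>>> {"op": "servo_tool", "data": {"series": [-1,0.8,-0.64,0,0,0,0,-1,0.8,-0.64,0,0,0,0,-1,0.8,-0.64,0,0,0,0,-1,0.8,-0.64,0,0,0,0]}}

```text
t: 2.0
position: [0.4127, -0.3283, 0.2506]
tcp_rot: [-3.141, -0.001, 0.244]
ft_force: [-0.5, -1.3, 0.2]
gripper_width: 0.0855
```

>>> {"op": "servo_tool", "data": {"series": [-1,0.8,-0.64,0,0,0,0,-1,0.8,-0.64,0,0,0,0,-1,0.8,-0.64,0,0,0,0,-1,0.8,-0.64,0,0,0,0]}}

```text
t: 2.5
position: [0.5374, -0.1662, 0.2504]
tcp_rot: [-3.141, -0.002, 0.243]
ft_force: [0.8, -0.9, -0.6]
gripper_width: 0.0855
```

>>> {"op": "servo_tool", "data": {"series": [-1,0.8,-0.64,0.15,0,0,-0.388,-1,0.8,-0.64,0.15,0,0,-0.388,-1,0.8,-0.64,0.15,0,0,-0.388,-1,0.8,-0.64,0.15,0,0,-0.388,-1,0.8,-0.64,0.15,0,0,-0.388,-1,0.8,-0.64,0.15,0,0,-0.388,-1,0.8,-0.64,0.15,0,0,-0.388]}}

```text
t: 3.38
position: [0.6604, -0.009, 0.2202]
tcp_rot: [3.141, 0.001, 1.048]
ft_force: [1.0, 0.2, -1.5]
gripper_width: 0.0855
```

```bash
cat > g.py <<'E'
from h import *
import sys
s=get_state(); print(s['t'],s['position'].round(4) if hasattr(s['position'],'round') else s['position'],np.round(s['tcp_rot'],4),np.round(s['ft_force'],1),round(s['gripper_width'],4),'fix',tofix(s['position']).round(4))
if len(sys.argv)>1:
    x,y,z=map(float,sys.argv[1:4]); yw=np.radians(float(sys.argv[4])) if len(sys.argv)>4 else YAW
    print(delta(s['position'],s['tcp_rot'],fix(x,y,z),yw))
E
python3 g.py -0.0015 -0.104 0.056; python3 - <<'E'
from h import *
save(get_image('wrist'),'w1.png')
E
```

```text
3.375 [ 0.6604 -0.009   0.2202] [3.1412e+00 1.0000e-03 1.0477e+00] [ 1.   0.2 -1.5] 0.0855 fix [-0.0041 -0.1053  0.2202]
[ 0.014 -0.007  0.821  0.     0.    -0.002]
```

View pics/w1.png

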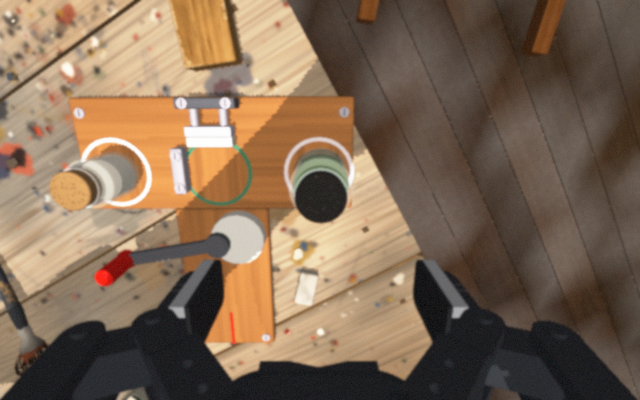

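Wrist view: jar cap at (320,197), centred between the fingers at (200,290) and (440,290), with the fixture aligned to the tool axes. I'll descend and grip.

>>> {"op": "servo_tool", "data": {"series": [-1,0.014,-0.007,0.2,0,0,0,-1,0.014,-0.007,0.4,0,0,0,-1,0.014,-0.007,0.6,0,0,0,-1,0.014,-0.007,0.75,0,0,0,-1,0.014,-0.007,0.82,0,0,0,-1,0.014,-0.007,0.82,0,0,0]}}

```text
t: 4.18
position: [0.6603, -0.0043, 0.056]
tcp_rot: [-3.141, 0.001, 1.051]
ft_force: [-1.0, 0.2, 0.9]
gripper_width: 0.0853
```

>>> {"op": "servo_tool", "data": {"series": [1,0,0,0,0,0,0,1,0,0,0,0,0,0,1,0,0,0,0,0,0,1,0,0,0,0,0,0,1,0,0,0,0,0,0,1,0,0,0,0,0,0]}}

```text
t: 4.92
position: [0.6625, -0.0038, 0.0586]
tcp_rot: [3.138, -0.002, 1.051]
ft_force: [0.2, -0.4, 4.7]
gripper_width: 0.0531
```

```bash
python3 g.py -0.0015 0 0.056; python3 - <<'E'
from h import *
for n in('top','side'):
    i=get_image(n); save(i,n+'1.png')
E
python3 -c "
import cv2,numpy as np
a=cv2.imread('pics/top1.png')[80:240,270:430];b=cv2.imread('pics/side1.png')[110:270,260:420]
cv2.imwrite('pics/g1.png',cv2.resize(np.hstack([a,b]),None,fx=2.5,fy=2.5,interpolation=cv2.INTER_CUBIC))"
```

```text
4.925 [ 0.6625 -0.0038  0.0586] [ 3.1378e+00 -2.3000e-03  1.0511e+00] [ 0.2 -0.4  4.7] 0.0531 fix [ 0.0015 -0.1045  0.0586]
[-0.015 -0.523  0.011  0.002 -0.001 -0.   ]
```

View pics/g1.png

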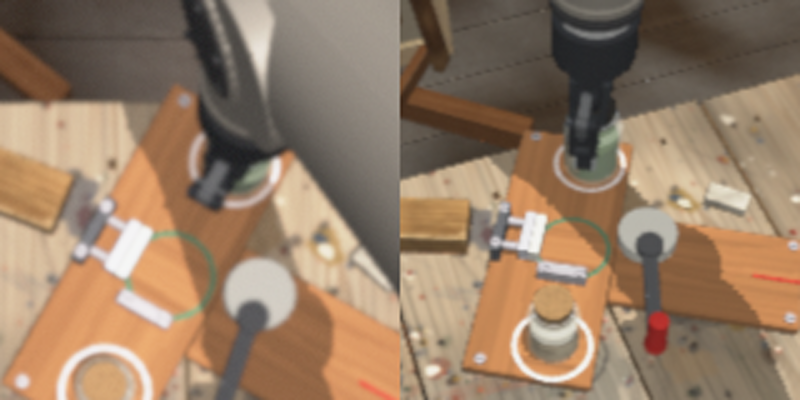

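```bash
python3 - <<'E'
from h import *
for n in('side','top'):
  off=np.array([260,110] if n=='side' else [270,80])
  for x,y,z,l in [(.0015,-.0675,.045,'fingertip outer'),(.0015,-.076,.045,'pad'),(.0015,-.1045,.012,'base'),(.0015,-.133,.056,'jar back'),(.0015,-.1045,.06,'mid'),(.0295,-.1045,.06,'L'),(-.0265,-.1045,.06,'R'),(.0015,-.0675,.07,'finger up'),(.0125,-.0675,.07,'finger up+'),(-.0095,-.0675,.07,'finger up-')]:
    print(n,l,((proj(n,fix(x,y,z))-off)*2.5+[400*(n=='side'),0]).round(0))
E
python3 -c "
import cv2,numpy as np
b=cv2.imread('pics/side1.png')[125:215,290:390];cv2.imwrite('pics/g2.png',cv2.resize(b,None,fx=6,fy=6,interpolation=cv2.INTER_CUBIC))"
```

```text
side fingertip outer [583. 171.]
side pad [584. 165.]
side base [588. 164.]
side jar back [594. 113.]
side mid [589. 132.]
side L [561. 128.]
side R [618. 136.]
side finger up [583. 155.]
side finger up+ [572. 153.]
side finger up- [595. 156.]
top fingertip outer [214. 193.]
top pad [220. 183.]
top base [234. 162.]
top jar back [256. 117.]
top mid [239. 147.]
top L [207. 130.]
top R [271. 165.]
top finger up [216. 186.]
top finger up+ [204. 179.]
top finger up- [229. 193.]
```

View pics/g2.png

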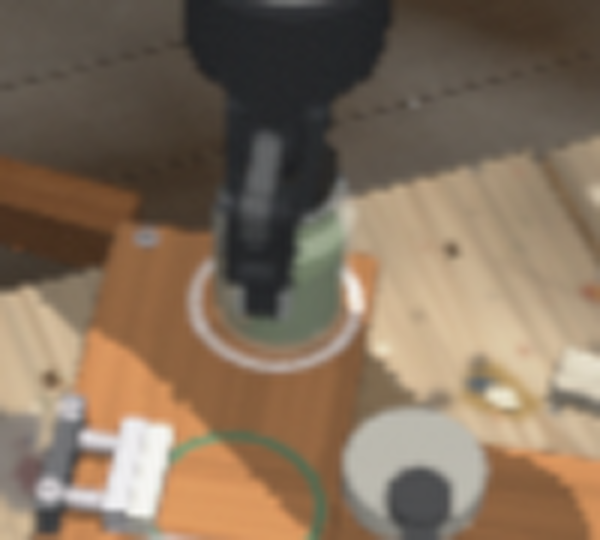

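>>> {"op": "servo_tool", "data": {"series": [1,0,-0.06,0,0,0,0,1,0,-0.12,0,0,0,0,1,0,-0.18,0,0,0,0,1,0,-0.24,0,0,0,0,1,0,-0.3,0,0,0,0,1,0,-0.36,0,0,0,0,1,0,-0.42,0,0,0,0,1,0,-0.47,0,0,0,0]}}

```text
t: 6.02
position: [0.5816, 0.0426, 0.0586]
tcp_rot: [3.136, -0.003, 1.051]
ft_force: [4.4, -3.3, 6.6]
gripper_width: 0.0532
```

>>> {"op": "servo_tool", "data": {"series": [1,0,-0.01,0,0,0,0,1,0,-0.02,0,0,0,0,1,0,-0.03,0,0,0,0,1,0,-0.03,0,0,0,0]}}

```text
t: 6.52
position: [0.5766, 0.0455, 0.0586]
tcp_rot: [3.136, -0.003, 1.051]
ft_force: [4.2, -1.5, 7.2]
gripper_width: 0.053
```

```bash
python3 g.py -0.0015 0 0.056; python3 - <<'E'
from h import *
for n in('top','side'):
    i=get_image(n); save(i,n+'2.png')
E
python3 -c "
import cv2,numpy as np
a=cv2.imread('pics/top2.png')[140:240,290:390];b=cv2.imread('pics/side2.png')[160:260,285:385]
cv2.imwrite('pics/g3.png',cv2.resize(np.hstack([a,b]),None,fx=4,fy=4,interpolation=cv2.INTER_CUBIC))"
```

```text
6.525 [0.5766 0.0455 0.0586] [ 3.1358 -0.0032  1.0508] [ 4.2 -1.5  7.2] 0.053 fix [ 0.0016 -0.0055  0.0586]
[-0.016 -0.028  0.013  0.003 -0.002 -0.   ]
```

View pics/g3.png

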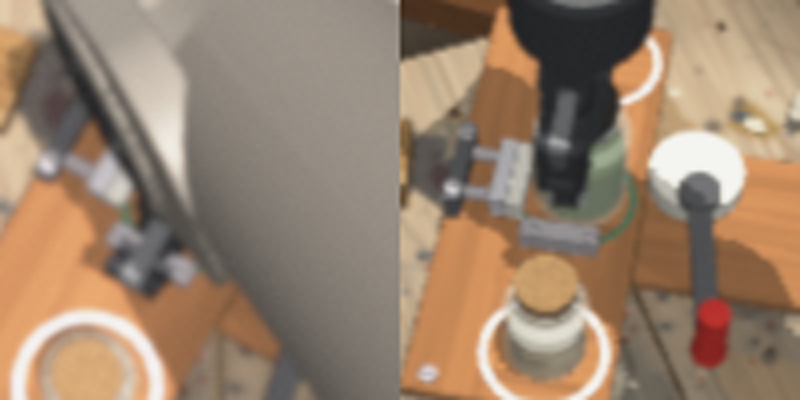

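Side view: the jar is over the green ring, about 5 mm short of the stop. I'll creep in.

>>> {"op": "servo_tool", "data": {"series": [1,0,-0.007,0,0,0,0,1,0,-0.015,0,0,0,0,1,0,-0.015,0,0,0,0]}}

```text
t: 7.0
position: [0.5741, 0.0469, 0.0586]
tcp_rot: [3.136, -0.003, 1.051]
ft_force: [3.5, -2.3, 6.7]
gripper_width: 0.0527
```

>>> {"op": "servo_tool", "data": {"series": [1,0,-0.005,0,0,0,0,1,0,-0.005,0,0,0,0]}}

```text
t: 7.25
position: [0.5733, 0.0474, 0.0586]
tcp_rot: [3.136, -0.003, 1.051]
ft_force: [5.7, -2.4, 6.5]
gripper_width: 0.0528
```

>>> {"op": "servo_tool", "data": {"series": [1,0,-0.005,0,0,0,0,1,0,-0.005,0,0,0,0]}}

```text
t: 7.5
position: [0.5724, 0.0478, 0.0586]
tcp_rot: [3.135, -0.003, 1.051]
ft_force: [4.5, -2.7, 7.3]
gripper_width: 0.0529
```

>>> {"op": "servo_tool", "data": {"series": [1,0,-0.005,0,0,0,0,1,0,-0.005,0,0,0,0]}}

```text
t: 7.75
position: [0.5716, 0.0483, 0.0586]
tcp_rot: [3.136, -0.003, 1.051]
ft_force: [4.7, -2.1, 6.7]
gripper_width: 0.053
```

>>> {"op": "servo_tool", "data": {"series": [1,0,-0.005,0,0,0,0,1,0,-0.005,0,0,0,0]}}

```text
t: 8.0
position: [0.5713, 0.0484, 0.0586]
tcp_rot: [3.134, -0.004, 1.05]
ft_force: [5.9, -2.9, 5.4]
gripper_width: 0.053
```

>>> {"op": "servo_tool", "data": {"series": [1,0,-0.005,0,0,0,0,1,0,-0.005,0,0,0,0]}}

```text
t: 8.25
position: [0.5712, 0.0485, 0.0587]
tcp_rot: [3.133, -0.004, 1.05]
ft_force: [8.3, -4.1, 1.6]
gripper_width: 0.053
```

>>> {"op": "servo_tool", "data": {"series": [1,0,-0.005,0,0,0,0,1,0,-0.005,0,0,0,0]}}

```text
t: 8.5
position: [0.5711, 0.0484, 0.0587]
tcp_rot: [3.132, -0.005, 1.049]
ft_force: [10.1, -5.8, 2.7]
gripper_width: 0.0528
```

>>> {"op": "servo_tool", "data": {"series": [1,0,0.01,0,0,0,0,1,0,0.01,0,0,0,0,-0.5,0,0.01,0,0,0,0,-1,0,0.01,0,0,0,0,-1,0,0.01,0,0,0,0,-1,0,0.01,0,0,0,0,-1,0,0.01,0,0,0,0,-1,0,0.01,-0.02,0,0,0]}}

```text
t: 9.5
position: [0.5674, 0.0492, 0.0601]
tcp_rot: [-3.141, 0.0, 1.051]
ft_force: [0.6, -0.3, -0.4]
gripper_width: 0.0852
```

>>> {"op": "servo_tool", "data": {"series": [-1,0,0,-0.05,0,0,0,-1,0,0,-0.2,0,0,0,-1,0,0,-0.4,0,0,0,-1,0,0,-0.6,0,0,0,-1,0,0,-0.65,0,0,0]}}

```text
t: 10.12
position: [0.5693, 0.0497, 0.1939]
tcp_rot: [3.137, -0.003, 1.051]
ft_force: [-0.3, 0.4, -0.4]
gripper_width: 0.0855
```

```bash
python3 g.py -0.19 0 0.19 20;  python3 - <<'E'
from h import *
s=get_state(); k=np.array([.4422,.0194,.19]); print(tofix(k),delta(s['position'],s['tcp_rot'],k,np.radians(20)))
for n in('top','side','wrist'): save(get_image(n),n+'3.png')
E
python3 -c "
import cv2,numpy as np
b=cv2.imread('pics/side3.png')[150:260,285:395];a=cv2.imread('pics/wrist3.png')[50:380,80:560]
cv2.imwrite('pics/g4.png',np.vstack([cv2.resize(a,(480,330)),cv2.resize(b,(480,480),interpolation=cv2.INTER_CUBIC)[:270]]) if 0 else np.hstack([cv2.resize(a,(400,275))[:275],cv2.resize(b,(400,400),interpolation=cv2.INTER_CUBIC)[:275]]))"
```

```text
10.125 [0.5693 0.0497 0.1939] [ 3.1371 -0.0032  1.0514] [-0.3  0.4 -0.4] 0.0855 fix [0.0017 0.0029 0.1939]
[-0.958  0.015  0.016  0.002 -0.002  0.335]
[-0.08770133  0.09822768  0.19      ] [-0.447 -0.477  0.016  0.002 -0.002  0.335]
```

View pics/g4.png

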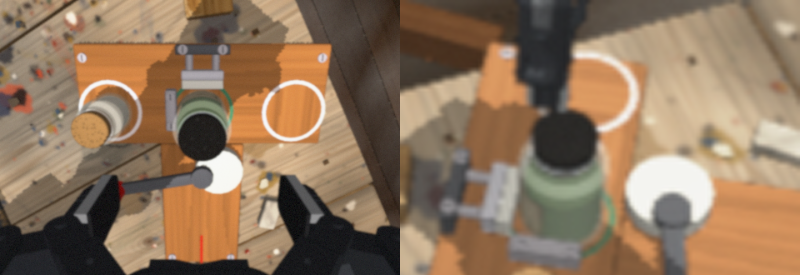

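Side and wrist views show the jar upright on the green ring, against the plate and stop. Cork jar and lever are undisturbed. Next, the knob.

>>> {"op": "servo_tool", "data": {"series": [0,-0.447,-0.477,0.016,0.002,-0.002,0.335,0,-0.447,-0.477,0.016,0.002,-0.002,0.335,0,-0.447,-0.477,0.016,0.002,-0.002,0.335,0,-0.447,-0.477,0.016,0.002,-0.002,0.335,0,-0.447,-0.477,0.016,0.002,-0.002,0.335,0,-0.447,-0.477,0.016,0.002,-0.002,0.335]}}

```text
t: 11.02
position: [0.4402, 0.019, 0.1864]
tcp_rot: [-3.139, 0.007, 0.353]
ft_force: [0.5, -0.9, -0.7]
gripper_width: 0.0425
```

```bash
python3 - <<'E'
from h import *
s=get_state(); print(s['t'],s['position'],s['tcp_rot'],s['gripper_width'])
c=get_calibration('wrist'); M=np.array(c['mount']); f=200/np.tan(np.radians(c['vfov'])/2)
i=get_image('wrist'); save(i,'w4.png')
# red knob top in wrist view
hsv=cv2.cvtColor(i,cv2.COLOR_RGB2HSV); m=((hsv[...,0]<6)|(hsv[...,0]>174))&(hsv[...,1]>180)&(hsv[...,2]>120)
n,l,st,ce=cv2.connectedComponentsWithStats(m.astype(np.uint8)); print(st[1:],ce[1:])
A=Ro.from_euler('xyz',s['tcp_rot']).as_matrix()
for k in [(.4422,.0194,.072),(.4422,.0194,.04)]:
    t=A.T@(np.array(k)-s['position']); p=(np.linalg.inv(M)@np.r_[t,1])[:3]; q=p[:2]/p[2]
    print('exp',q*(1+c['k1']*(q@q))*f+[c['cx'],c['cy']])
k=np.array([.4422,.0194,.06]); print(delta(s['position'],s['tcp_rot'],k,np.radians(20)))
E
```

```text
11.025 [0.4401657  0.0190258  0.18641309] [-3.13861609  0.00655947  0.35273445] 0.04251467224241797
[[528 162   3   3   6]
 [456 180  26  35 115]
 [309 189  22  22 361]] [[528.83333333 163.        ]
 [468.33043478 197.37391304]
 [319.66481994 199.10803324]]
exp [319.87323817 200.95342447]
exp [319.80321827 189.65868818]
[ 0.014  0.004  0.632 -0.001  0.003  0.002]
```

View pics/w4.png

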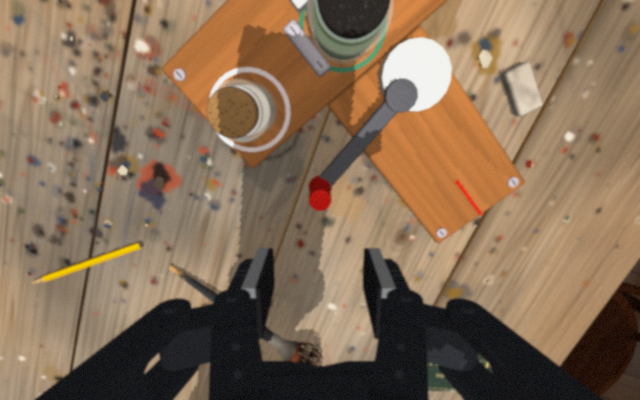

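Knob at (320,198), matching the prediction. I'll descend and grip.

>>> {"op": "servo_tool", "data": {"series": [0,0.014,0.004,0.15,0,0,0,0,0.014,0.004,0.35,0,0,0,0,0.014,0.004,0.5,0,0,0,0,0.014,0.004,0.6,0,0,0,0,0.014,0.004,0.62,0,0,0,0,0.014,0.004,0.62,0,0,0]}}

```text
t: 11.82
position: [0.4429, 0.0194, 0.0632]
tcp_rot: [-3.139, 0.005, 0.351]
ft_force: [-0.1, -0.1, -0.0]
gripper_width: 0.0424
```

>>> {"op": "servo_tool", "data": {"series": [1,0,0,0,0,0,0,1,0,0,0,0,0,0,1,0,0,0,0,0,0,1,0,0,0,0,0,0,1,0,0,0,0,0,0]}}

```text
t: 12.45
position: [0.4434, 0.0193, 0.064]
tcp_rot: [-3.14, 0.004, 0.35]
ft_force: [-0.4, -0.4, 6.3]
gripper_width: 0.0162
```

```bash
cat > arc.py <<'E'
from h import *
import sys
# rows to swing the lever from angle a (deg world) ; args: target q, rows
s=get_state(); P,r=s['position'],s['tcp_rot']; piv=fix(-.0715,0,0)
d=P-piv; a0=np.degrees(np.arctan2(d[1],d[0]))%360; end=np.degrees(YAW)+180
print(s['t'],P.round(4),np.round(r,3),np.round(s['ft_force'],1),s['gripper_width'].__round__(4),'radius',np.hypot(*d[:2]).round(4),'q',1.5+np.radians(a0-end))
a1=end+np.degrees(float(sys.argv[1])-1.5); n=int(sys.argv[2]); y0=np.degrees(r[2]); y1=np.degrees(YAW)-(end-a1)*.5
zc=float(sys.argv[3])
for k in range(1,n+1):
    a=np.radians(a0+(a1-a0)*k/n); Q=piv+[.1*np.cos(a),.1*np.sin(a),zc]
    print(delta(P,r,Q,np.radians(y0+(y1-y0)*k/n)).tolist())
E
python3 arc.py 0.7 8 0.0624
```

```text
12.45 [0.4434 0.0193 0.064 ] [-3.14   0.004  0.35 ] [-0.4 -0.4  6.3] 0.0162 radius 0.0984 q 0.08998384809623361
[-0.03, 0.025, 0.008, -0.001, 0.002, -0.018]
[-0.051, 0.056, 0.008, -0.001, 0.002, -0.036]
[-0.07, 0.089, 0.008, -0.001, 0.002, -0.054]
[-0.086, 0.124, 0.008, -0.001, 0.002, -0.072]
[-0.1, 0.16, 0.008, -0.001, 0.002, -0.09]
[-0.111, 0.196, 0.008, -0.001, 0.002, -0.108]
[-0.119, 0.233, 0.008, -0.001, 0.002, -0.126]
[-0.124, 0.271, 0.008, -0.001, 0.002, -0.144]
```

>>> {"op": "servo_tool", "data": {"series": [1,-0.025,0.025,0,0,0,-0.018,1,-0.046,0.056,0,0,0,-0.036,1,-0.065,0.089,0,0,0,-0.054,1,-0.081,0.124,0,0,0,-0.072,1,-0.095,0.16,0,0,0,-0.09,1,-0.106,0.196,0,0,0,-0.108,1,-0.115,0.233,0,0,0,-0.126,1,-0.12,0.271,0,0,0,-0.144]}}

```text
t: 13.45
position: [0.4383, -0.0382, 0.0638]
tcp_rot: [-3.137, 0.004, 0.656]
ft_force: [-6.0, 6.0, 11.0]
gripper_width: 0.0161
```

```bash
python3 arc.py 1.2 8 0.064
```

```text
13.45 [ 0.4383 -0.0382  0.0638] [-3.137  0.004  0.656] [-6.  6. 11.] 0.0161 radius 0.0999 q 0.6800462066393661
[-0.013, 0.03, -0.001, -0.002, 0.002, -0.015]
[-0.023, 0.061, -0.001, -0.002, 0.002, -0.029]
[-0.032, 0.092, -0.001, -0.002, 0.002, -0.044]
[-0.038, 0.124, -0.001, -0.002, 0.002, -0.059]
[-0.042, 0.156, -0.001, -0.002, 0.002, -0.073]
[-0.045, 0.188, -0.002, -0.002, 0.002, -0.088]
[-0.045, 0.221, -0.002, -0.003, 0.002, -0.103]
[-0.043, 0.253, -0.002, -0.003, 0.002, -0.117]
```

>>> {"op": "servo_tool", "data": {"series": [1,-0.016,0.03,-0.003,0,0,-0.015,1,-0.026,0.061,-0.005,0,0,-0.029,1,-0.035,0.092,-0.005,0,0,-0.044,1,-0.041,0.124,-0.005,0,0,-0.059,1,-0.045,0.156,-0.005,0,0,-0.073,1,-0.047,0.188,-0.005,0,0,-0.088,1,-0.047,0.221,-0.005,0,0,-0.103,1,-0.045,0.253,-0.005,0,0,-0.117]}}

```text
t: 14.45
position: [0.4597, -0.0836, 0.0639]
tcp_rot: [-3.132, 0.005, 0.901]
ft_force: [-7.4, 7.0, 7.2]
gripper_width: 0.0161
```

```bash
python3 arc.py 1.5 6 0.064
```

```text
14.45 [ 0.4597 -0.0836  0.0639] [-3.132  0.005  0.901] [-7.4  7.   7.2] 0.0161 radius 0.102 q 1.1817271509969571
[0.006, 0.028, -0.001, -0.004, 0.002, -0.012]
[0.004, 0.054, -0.001, -0.004, 0.002, -0.024]
[0.003, 0.081, -0.001, -0.004, 0.002, -0.036]
[0.003, 0.107, -0.002, -0.005, 0.002, -0.048]
[0.005, 0.134, -0.002, -0.005, 0.002, -0.06]
[0.009, 0.16, -0.002, -0.005, 0.002, -0.072]
```

>>> {"op": "servo_tool", "data": {"series": [1,0.0,0.028,0,0,0,-0.012,1,-0.003,0.054,0,0,0,-0.024,1,-0.004,0.081,0,0,0,-0.036,1,-0.004,0.107,0,0,0,-0.048,1,-0.003,0.134,0,0,0,-0.06,1,0.0,0.165,0,0,0,-0.072,1,0.0,0.165,0,0,0,-0.072]}}

```text
t: 15.32
position: [0.485, -0.1059, 0.0638]
tcp_rot: [-3.132, 0.006, 1.049]
ft_force: [-8.4, 2.1, 10.0]
gripper_width: 0.0162
```

```bash
python3 arc.py 1.5 1 0.064; python3 - <<'E'
from h import *
s=get_state(); print(tofix(s['position']))
for n in('top','side'): save(get_image(n),n+'5.png')
E
python3 -c "
import cv2,numpy as np
a=cv2.imread('pics/top5.png')[120:260,290:450];b=cv2.imread('pics/side5.png')[150:290,290:450]
cv2.imwrite('pics/g5.png',cv2.resize(np.hstack([a,b]),None,fx=2.5,fy=2.5,interpolation=cv2.INTER_CUBIC))"
```

```text
15.325 [ 0.485  -0.1059  0.0638] [-3.132  0.006  1.049] [-8.4  2.1 10. ] 0.0162 radius 0.1037 q 1.5107246327233375
[0.019, -0.006, -0.001, -0.005, 0.003, -0.001]
[-0.17523768 -0.00111259  0.06378658]
```

View pics/g5.png

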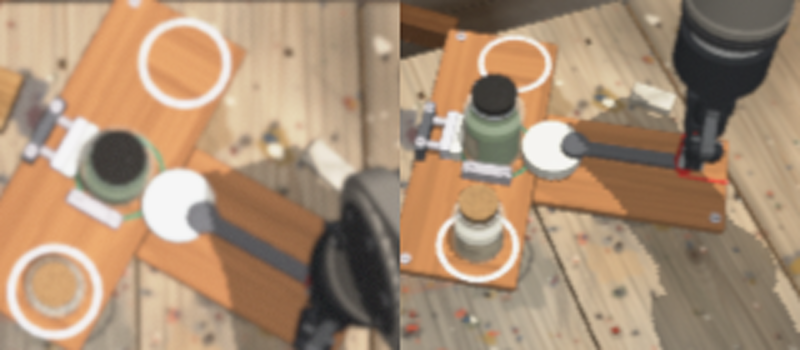

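```bash
python3 - <<'E'
from h import *
for n,pts,off in [('top',[(222,227),(300,269)],(290,120)),('side',[(590,149),(672,159)],(290,150))]:
    im=get_image(n); g=im.astype(int).max(2); sat=g-im.astype(int).min(2)
    p=[np.array(q)-[400*(n=='side'),0] for q in pts]; p=[q/2.5+off for q in p]
    a,b=p; L=np.linalg.norm(b-a); d=(b-a)/L; nn=np.array([-d[1],d[0]]); pt=[]
    for t in np.linspace(0,L,25):
        o=np.arange(-6,6.1,.25); xy=a+d*t+o[:,None]*nn
        smp=cv2.remap(sat.astype(np.float32),xy[:,0:1].astype(np.float32),xy[:,1:2].astype(np.float32),1).ravel()
        w=np.clip(55-smp,0,None)*(abs(o)<5); pt.append(a+d*t+nn*(w@o/w.sum()))
    W=np.array([at_z(n,q,.037) for q in pt]); v=cv2.fitLine(W[:,:2].astype(np.float32),2,0,.01,.01).ravel()
    if v[:2]@[np.cos(YAW),np.sin(YAW)]>0: v[:2]*=-1
    ang=np.degrees(np.arctan2(v[1],v[0]))%360
    print(n,'lever dir',ang,'resid',np.abs((W[:,:2]-v[2:])@[-v[1],v[0]]).max(),'bar mid fix',tofix([*v[2:],.037]),'q',1.5+np.radians(ang-np.degrees(YAW)-180))
    save(im,n+'6.png')
    hs=cut_out('jar_center',n)[:1]
    if hs:
        dk=(g<70)&cv2.dilate(hs[0]['region'].astype(np.uint8),np.ones((5,5))).astype(bool); vv,uu=np.nonzero(dk)
        print('cap fix',tofix(at_z(n,(uu.mean(),vv.mean()),.095 if n=='side' else .101)),len(uu))
print(np.round(get_state()['ft_force'],1),get_state()['t'])
E
```

```text
top lever dir 240.59863 resid 0.0001565232338491286 bar mid fix [-0.1212587   0.00092268  0.037     ] q 1.506084790458613
cap fix [0.00591926 0.00236568 0.101     ] 289
side lever dir 240.37198 resid 0.00041784014527415723 bar mid fix [-0.12343213  0.00147986  0.037     ] q 1.5021289309754093
cap fix [0.00474588 0.00089146 0.095     ] 204
[-8.   1.8  9.6] 15.625
```

```bash
python3 arc.py 1.5 1 0.064 | head -1; python3 -c "
from station import *
print(sign_off())"
```

```text
15.625 [ 0.485  -0.1058  0.0638] [-3.132  0.006  1.049] [-8.   1.8  9.6] 0.0158 radius 0.1037 q 1.509923722162844
the job is handed in; nothing more can be done
None
```

The jar is clamped in the cam and I handed the job in at t = 15.6 s, with the gripper still holding the red knob at the cam's highest lift.

**Sliding the jar:** I gripped the jar near its middle and slid it along the board, pressing it lightly down. It stopped when contact with the side stop showed: the force rose to about 12 N and the position stalled. I eased off, released it and raised the gripper. It was still standing against the stop and plate.

**Swinging the lever:** I gripped the knob and swung it round over the red line.

**Last checks:**

| Check | Result |
|---|---|
| Lever angle, top camera | 1.506 rad |
| Lever angle, side camera | 1.502 rad |
| Lever angle, arm position | 1.51 rad |
| Jar shift along +x | about 5 mm (4 mm expected) |
| Spring force held at the knob | about 8 N, steady over the last 0.3 s |

**What disagreed or went unchecked:**
- **Grip radius:** it read 103.7 mm at the end against the nominal 100 mm. The likely causes are a small error in my pivot position and the knob sitting off-centre on the pads.
- **Upward force:** the wrist showed about 10 N upward while gripping the knob. I put this down to the pads swinging forward as they close.
- **Bystanders:** I judged the cork jar, eraser and sanding block unmoved by eye from the pictures, without measuring them. Only the edge of the sanding block shows in the last picture I viewed.

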